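# Isolate the pump and vent the vacuum chamber

## Task

The steel vacuum chamber with the clear lid must be let up to air. Pushing with a fingertip and gripping nothing, first shut the pump valve by pushing its red handle a quarter turn to its stop, fully across its pipe, and only then open the vent valve by pushing its blue handle a quarter turn to its stop, fully in line with its pipe. Push gently, leave the beakers, the tub and the wash bottle alone, and take the finger away at the end.

Things in the scene. Friction and masses are not known exactly. Their poses are not given: they have to be found in the camera images.
- chamber: vacuum chamber with its pump, one fixed unit: stainless pot (184 mm diameter) with a clear lid (214 mm diameter, top 166 mm above the worktop). Origin: pot centre on the worktop; z up, -x looks towards the robot. A brass cross with a pipe along the chamber's y, axis 193 mm up, stands on the lid; red-handled valve at y +61 mm, blue-handled valve at y -61 mm
- gauge (a point): centre of the fixed round dial gauge behind the brass cross (chamber x +58, y 0 mm): 62 mm diameter, tilted back, its top 242 mm above the worktop
- pump_tube (a point): top of the bend of the fixed 14 mm steel tube that leaves the red-handled valve outwards, axis 193 mm up, bends down here (chamber y +142 mm) and runs back to the blue pump behind the pot (chamber x 190 to 320 mm, y -76 to 128 mm, up to 182 mm high)
- silencer (a point): outer end of the fixed bronze silencer (18 mm diameter, axis 193 mm up) on the vent valve, at chamber y -125 mm
- pump_lever (a joint): red handle of the pump valve, rad. 0 = fully open (handle in line with its pipe, pointing along the chamber's +y, outwards); it turns anticlockwise seen from above to the stop at 1.571 = fully shut (across the pipe, pointing along the chamber's -x, towards the robot). It turns stiffly (about 5 N at the middle of the sleeve) and stays where it is left; the stop gives by a degree or so when pressed
- pump_lever_stem (a point): on the turning axis (vertical) of the red handle, at the mid height of its sleeve, 236 mm above the worktop; fixed to the chamber, same axes as the chamber
- pump_lever_sleeve (a point): centre of the red sleeve of the handle, 66 mm from the turning axis; own x points outwards along the handle, z up. The sleeve is 62 mm long (35 to 97 mm from the turning axis), 17 mm wide, 14 mm high (229 to 243 mm above the worktop), with at least 29 mm free below it down to the steel tube and 22 mm down to the valve body
- vent_lever (a joint): blue handle of the vent valve, rad. 0 = fully shut (across the pipe, pointing along the chamber's -x, towards the robot); it turns anticlockwise seen from above to the stop at 1.571 = fully open (in line with its pipe, pointing along the chamber's -y, outwards). It turns stiffly (about 5 N at the middle of the sleeve) and stays where it is left; the stop gives by a degree or so when pressed
- vent_lever_stem (a point): on the turning axis (vertical) of the blue handle, at the mid height of its sleeve, 236 mm above the worktop, 122 mm from the red handle's axis; fixed to the chamber, same axes as the chamber
- vent_lever_sleeve (a point): centre of the blue sleeve of the handle, 66 mm from the turning axis; own x points outwards along the handle, z up; same sizes as the red one
- beaker_a: loose glass beaker, 68 mm diameter, 80 mm high, in front of the chamber; origin at the centre of its underside
- beaker_c: loose glass beaker, 74 mm diameter, 90 mm high, to the right of the chamber; origin at the centre of its underside
- tub_d: loose white tub with a red lid, 70 mm diameter, 60 mm high, in front of the chamber; origin at the centre of its underside
- wash_bottle: loose white wash bottle with a red cap and a bent spout, 65 mm diameter, 202 mm high, well to the right of the chamber; origin on its underside

How it is judged:
By the outcome, as a careful person would: the job done as asked, in the order asked, and still so for the second after the job is handed in, with the robot touching nothing.
It also fails if it takes over 61 s, if anything falls off the work surface, if the arm or the gripper's body presses on something with over 40 N, if the wrist force passes 120 N, or if a joint passes its speed limit or range.

## Robot

A 6-joint arm with a two-finger parallel gripper is mounted at the origin on a cart in front of the work surface, level with it; the furniture and walls round the work are solid. World frame = base frame: x ahead of the robot, y to its left, z up, the work surface at z = 0. Lengths are in m, angles in degrees, forces in N, time in s.
With the tool pointing down it reaches from about 0.3 to 0.85 m from the base axis. Payload 4.2 kg.
Tool frame: the origin (TCP) lies midway between the tips of the shut fingers; the grasp point (between the pads) lies 19 mm behind it; z points along the fingers, y is the line along which they close (so a half turn about z gives the same grasp; the last joint's range is limited). The gripper opens to 91 mm and grips with 3 to 60 N. Pads are 32 mm wide; open, the fingers measure 118 mm over their backs; the gripper's body (76 mm by 178 mm) begins 60 mm behind the grasp point.
Start: joints at [62.109, 18.312, 89.639, -0, 72.044, -1.146], TCP at [0.259, 0.514, 0.183] pointing down, gripper open.
Joint ranges: [-177.97, 177.97], [-48.28, 115.42], [12.27, 149.76], [-77.06, 257.06], [2.81, 150.46], [-146.56, 146.56]. Speed limits (degrees/s): [147.25, 147.25, 180, 180, 180, 180].

## Interface

Orientations are given as a 3x3 rotation matrix whose columns are the frame's x, y, z axes.
In Python, from station import robot gives the robot as it stands. Calls block until the motion is done:
- robot.move_to(position, orientation): joint-space move of the TCP to a pose.
- robot.move_straight(position, orientation=None, velocity=0.15, guard=None): straight line of the TCP; orientation=None keeps the orientation; velocity is the mean speed in m/s. With guard (N) it stops when the force on the tool has changed by that much, and returns True; else False.
- robot.movej(angles): joint-space move.
- robot.ungrasp() and robot.grasp(f_grip=None): open the fingers fully, or close them until they stop; f_grip is the grip in N (None keeps the last).
- robot.wait(seconds).
- robot.solve_ik(position, orientation): joint angles nearest the present ones, or None.
- robot.capture(name): name is "side" or "top"; returns a dict with "image" (480x640x3 uint8, blue, green, red), "camera_matrix" (3x3 intrinsics, pixels), "distortion" ([k1, k2, p1, p2, k3] as OpenCV has them; the pictures are not rectified), "xyz" and "rotation" of the camera in the world. Camera axes: x right, y down, z forward; pixel columns grow to the right and rows downward; lengths in m; the calibration is good to about 2 mm. A picture is of the moment at which its call begins. There is no depth.
A pose or a line that the arm cannot do raises robot.PlanningError and nothing moves.
- robot.close_job(): hands the job in; it is judged then, once.
Readings, each from a call of its own:
- robot.current_t(): time.
- robot.current_q(): joint angles.
- robot.current_joint_velocities(): joint speeds.
- robot.current_tau(): joint torques, N m.
- robot.current_position(): TCP position.
- robot.current_ee_rot(): TCP orientation.
- robot.current_force(): force on the tool from outside, world axes, zero at the start.
- robot.current_ft_torque(): the same for the moment, N m.
- robot.current_opening(): finger opening in m.
- robot.current_finger_force(): force on a finger pad.
Only numpy, scipy, OpenCV 4.12 (cv2) and the standard library are available. Lean on these libraries where they do the work, as an engineer would, in place of code of your own. Each camera call takes 0.05 s, during which the arm holds its last target. There are 200 camera calls.

## Working session

There is one attempt and no reset: what is moved stays moved. The work goes in short steps, each a Python script; the robot and the scene stay as the last script left them, time stands still between calls to the robot, and variables do not carry over. Pictures are saved under pics/ and viewed, at most 10 in all, crops included, and the job is handed in when it is done.

```bash
mkdir -p pics; python3 - <<'E'
from station import robot
import cv2,pickle
d={}
for n in("side","top"):
    c=robot.capture(n);d[n]=c;cv2.imwrite(f"pics/{n}0.png",c["image"]);print(n,c["xyz"],c["rotation"],c["camera_matrix"],c["distortion"])
pickle.dump(d,open("c0.pkl","wb"))
E
```

```text
side [-0.11873023  1.04119981  0.93404105] [[-0.84647315 -0.2922409   0.44506007]
 [-0.53190145  0.50143603 -0.68238022]
 [-0.02374975 -0.81434463 -0.57989549]] [[609.40990907   0.         325.84312573]
 [  0.         609.40990907 226.40384286]
 [  0.           0.           1.        ]] [-0.01908814  0.          0.          0.          0.        ]
top [0.3413908  0.12845765 1.23395406] [[ 0.02641638 -0.9934186   0.11145247]
 [-0.99956381 -0.02477669  0.01607172]
 [-0.01320452 -0.11182842 -0.9936398 ]] [[466.28858349   0.         315.80568541]
 [  0.         466.28858349 240.35932062]
 [  0.           0.           1.        ]] [-0.05481498  0.          0.          0.          0.        ]
```

View pics/side0.png

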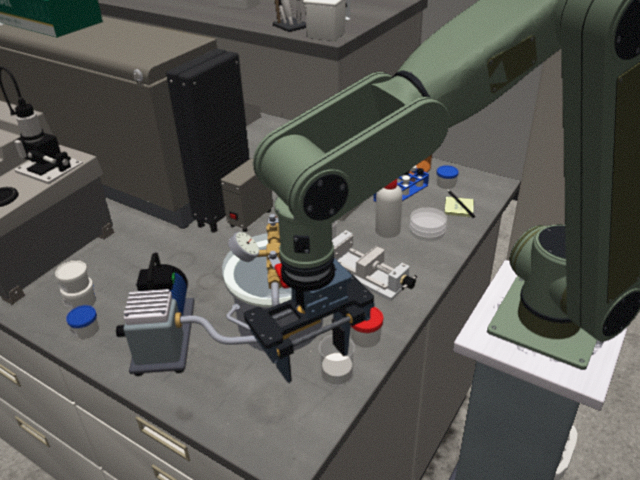

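View pics/top0.png

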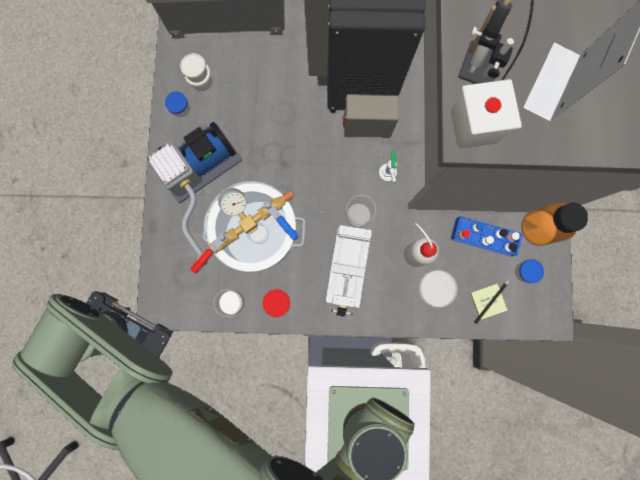

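Top view: chamber about (250,225), with the pipe running from red (202,260) to the silencer (292,195). The red handle is in line with the pipe and the blue handle is across it, pointing to (288,228). I'll zoom in for accuracy.

```bash
python3 - <<'E'
import cv2
im=cv2.imread("pics/top0.png")[150:330,150:390]
cv2.imwrite("pics/crop0.png",cv2.resize(im,(800,600),interpolation=cv2.INTER_CUBIC))
E
```

```text
(no output)
```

View pics/crop0.png

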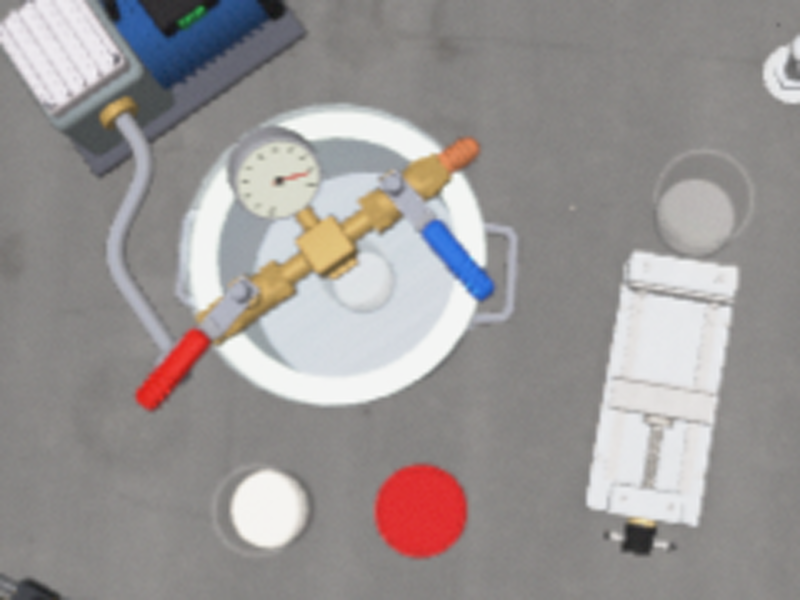

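Crop (scale 3.33): red sleeve runs (148,400)–(205,336) with its stem at (240,292). Blue sleeve runs (430,226)–(487,294) with its stem at (393,184). The silencer tip is at (473,148). Both handles look slightly turned already, so I'll fit pose and angles together.

```bash
cat >h.py <<'E'
import numpy as np,cv2
from scipy.optimize import least_squares
def proj(c,P):
    R=c["rotation"];t=c["xyz"]
    return cv2.projectPoints(np.array(P,float),cv2.Rodrigues(R.T)[0],-R.T@t,c["camera_matrix"],c["distortion"])[0][:,0]
def sleeve(img,col):
    b,g,r=[img[...,i].astype(int) for i in range(3)]
    m=(r>130)&(g<70)&(b<70) if col=="r" else (b>120)&(r<80)&(g<130)
    return m.astype(np.uint8)
def model(p):
    x,y,a,q1,q2=p
    R=np.array([[np.cos(a),-np.sin(a)],[np.sin(a),np.cos(a)]])
    W=lambda v,z:np.r_[R@v+[x,y],z]
    s1=np.array([0,.061]);s2=-s1
    d1=np.array([-np.sin(q1),np.cos(q1)]);d2=np.array([-np.cos(q2),-np.sin(q2)])
    return [W(s1+.066*d1,.236),W(s1+.035*d1,.243),W(s1+.097*d1,.236),W(s1,.243),
            W(s2+.066*d2,.236),W(s2+.035*d2,.243),W(s2+.097*d2,.236),W(s2,.243),W(np.array([0,-.125]),.193),W(np.array([0,0]),.164)]
E
python3 - <<'E'
import pickle;from h import *
c=pickle.load(open("c0.pkl","rb"))["top"];im=c["image"]
cen=[]
for col in "rb":
    m=sleeve(im,col);m[:, :185]=0;m[:,305:]=0;m[:190]=0;m[275:]=0
    n,l,s,ce=cv2.connectedComponentsWithStats(m);k=1+s[1:,4].argmax();cen.append(ce[k]);print(col,s[k],ce[k])
f=lambda u,v:((np.array([u,v])+.5)*.3-.5+150)
O=np.array([cen[0],f(205,336),f(148,402),f(241,291),cen[1],f(430,226),f(487,294),f(393,184),f(474,147),f(338,254)])
w=np.array([3,1,1,1,3,1,1,1,1,1])[:,None]
r=least_squares(lambda p:((proj(c,model(p))-O)*w).ravel(),[.5,.25,.6,.2,.1])
print(r.x[:2],np.degrees(r.x[2:]));print((proj(c,model(r.x))-O).round(1))
E
```

```text
r [191 249  22  24 194] [201.3814433  260.47938144]
b [277 216  21  24 172] [287.14534884 227.65116279]
[0.49135423 0.29930838] [37.43753051 12.98007724  4.19756095]
[[ 0.2  0. ]
 [-0.7 -1. ]
 [-2.1  1.1]
 [-0.6  0.3]
 [ 0.1  0.2]
 [-0.8 -1. ]
 [ 0.7  0.8]
 [ 0.  -0.6]
 [ 1.2 -1.6]
 [-0.9  0.1]]
```

```bash
cat >>h.py <<'E'
POSE=[0.4914,0.2993,np.radians(37.44)]
ZT=.223
def pose(lever,q,off,r=.066,z=ZT,flip=1):
    """TCP pose beside the handle: q lever angle (rad), off = distance of TCP on the clockwise side of the handle axis."""
    x,y,a=POSE
    s=.061*(1 if lever=="r" else -1)
    st=np.array([x-s*np.sin(a),y+s*np.cos(a)])
    phi=a+q+(np.pi/2 if lever=="r" else np.pi)
    d=np.array([np.cos(phi),np.sin(phi)]);n=np.array([-d[1],d[0]])
    t=flip*n
    R=np.array([[t[0],t[1],0],[t[1],-t[0],0],[0,0,-1]]).T
    return np.r_[st+r*d-off*n,z],R
E
python3 - <<'E'
from station import robot;from h import *
p=robot.current_position();robot.move_straight([p[0],p[1],.36]);robot.grasp(5)
print(robot.current_opening(),robot.current_t(),robot.current_q())
for l in "rb":
  for fl in(1,-1):
    for q in(0,45,92):
      s=robot.solve_ik(*pose(l,np.radians(q),.04,flip=fl));print(l,fl,q,None if s is None else np.round(s))
c=robot.capture("side");cv2.imwrite("pics/side1.png",c["image"])
E
```

```text
0.0004096539404626963 2.7917 [ 6.21088749e+01  1.53734362e+01  6.89807068e+01 -1.93095313e-04
  9.56372359e+01 -1.14754452e+00]
r 1 0 [ 43.  21.  80.  -0.  79. -85.]
r 1 45 [  44.   16.   88.   -0.   77. -128.]
r 1 92 None
r -1 0 [43. 21. 80. -0. 79. 95.]
r -1 45 [44. 16. 88. -0. 77. 52.]
r -1 92 [40. 11. 94. -0. 75.  1.]
b 1 0 None
b 1 45 [ 20.  12.  93.  -0.  75. 118.]
b 1 92 [17. 16. 87. -0. 77. 67.]
b -1 0 [ 27.  11.  93.  -0.  75. -10.]
b -1 45 [ 20.  12.  93.  -0.  75. -62.]
b -1 92 [  17.   16.   87.   -0.   77. -113.]
```

View pics/side1.png

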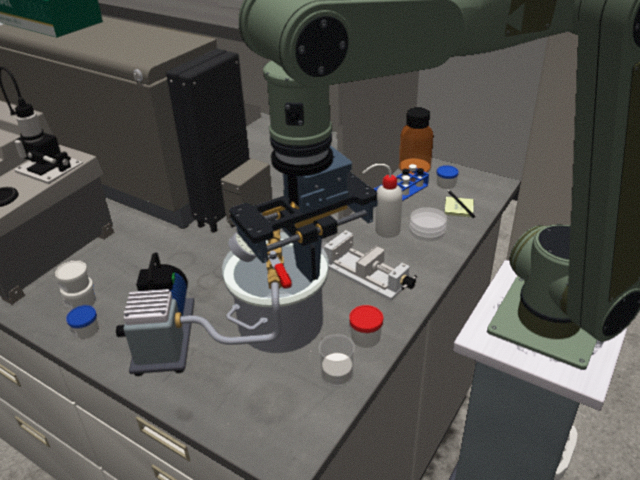

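Side view: the arm is clear above the bench and the red sleeve is visible near (283,275). Next I cross-check the fit against this view, then approach the red handle until contact.

```bash
python3 - <<'E'
from station import robot;from h import *
c=robot.capture("side");m=sleeve(c["image"],"r");m[:250]=0;m[300:]=0;m[:,:255]=0;m[:,310:]=0
k=np.argwhere(m);print(len(k),k.mean(0)[::-1],proj(c,model([*POSE,np.radians(13),.07]))[:1])
q=np.radians(13)
robot.move_to(*pose("r",q,.048,z=.36,flip=-1))
robot.wait(.3);print(robot.current_force())
print(robot.move_straight(pose("r",q,.048,flip=-1)[0],velocity=.1,guard=6))
robot.wait(.2);f0=robot.current_force();print(f0)
print(robot.move_straight(pose("r",q,.012,flip=-1)[0],velocity=.02,guard=3))
p=robot.current_position();print(p,robot.current_force()-f0,robot.current_t())
P,R=pose("r",q,0,flip=-1);print("off",(p-P)@R[:,0])
for n in("side","top"):
    c=robot.capture(n);i=c["image"];i=i[170:350,170:410] if n=="side" else i[150:330,150:390];cv2.imwrite(f"pics/{n}2.png",cv2.resize(i,(800,600)))
E
```

```text
188 [282.55319149 274.10638298] [[281.39098525 276.64379091]]
[-0.37648372 -1.492057   -0.12823935]
False
[-0.52291215  0.58329008 -0.85148124]
False
[0.41110673 0.39909365 0.22294057] [ 0.74753516 -1.80665135  1.04101081] 8.175
off 0.012077054400701165
```

View pics/side2.png

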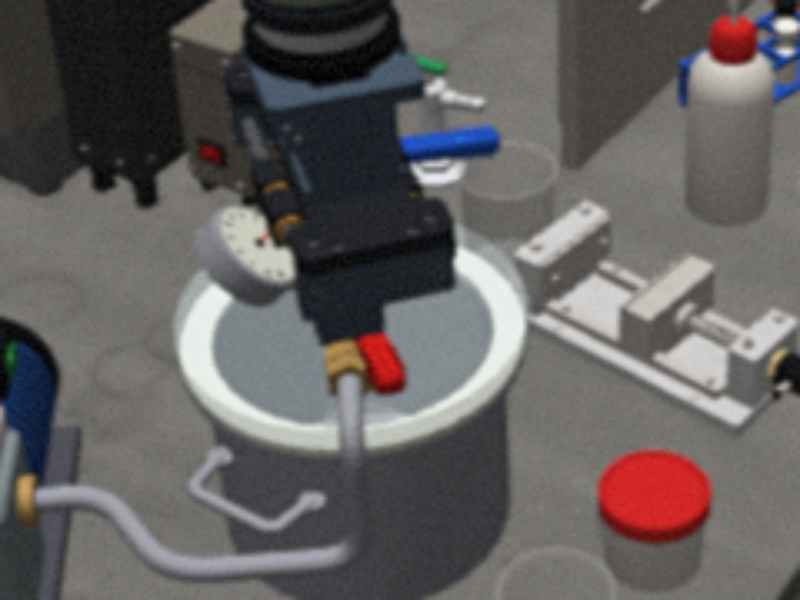

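The finger is on the outer (+x) side of the red sleeve, crop (355,320), but nothing firm is felt yet, so I'll continue slowly.

```bash
python3 - <<'E'
from station import robot;from h import *
q=np.radians(13);P,R=pose("r",q,0,flip=-1)
for off in np.arange(.010,-.009,-.002):
    g=robot.move_straight(pose("r",q,off,flip=-1)[0],velocity=.02,guard=8)
    robot.wait(.1);f=np.mean([robot.current_force() for _ in range(3)],0)
    print(round(off,3),g,f.round(1),"push",round(f@R[:,0],1))
    if g or f@R[:,0]>4:break
c=robot.capture("side");m=sleeve(c["image"],"r");m[:250]=0;m[300:]=0;m[:,:255]=0;m[:,310:]=0
k=np.argwhere(m);print(len(k),k.mean(0)[::-1]);print(robot.current_position(),robot.current_t())
E
```

```text
0.01 False [ 0.3 -0.  -0.1] push 0.2
0.008 False [ 0.   0.7 -0. ] push 0.6
0.006 False [-0.5  0.   0.2] push -0.3
0.004 False [-0.2  0.1  0.3] push -0.1
0.002 False [ 0.6  0.8 -0.1] push 1.0
0.0 False [ 0.2 -0.1  0.1] push 0.0
-0.002 False [ 0.5 -0.6 -0.3] push -0.1
-0.004 False [-0.5 -0.1 -0.1] push -0.4
-0.006 False [ 0.  -0.5  0.4] push -0.4
-0.008 False [ 0.3 -0.1  0.3] push 0.1
128 [284.078125 277.      ]
[0.39836725 0.38361396 0.22302544] 11.825
```

```bash
python3 - <<'E'
from station import robot;from h import *
a=robot.capture("side")["image"][220:340,210:370];b=robot.capture("top")["image"][200:320,160:320]
cv2.imwrite("pics/both3.png",cv2.resize(np.vstack([a,b]),(800,1200))[:, :])
cv2.imwrite("pics/both3.png",np.hstack([cv2.resize(a,(400,300)),cv2.resize(b,(400,300))]))
E
```

```text
(no output)
```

View pics/both3.png

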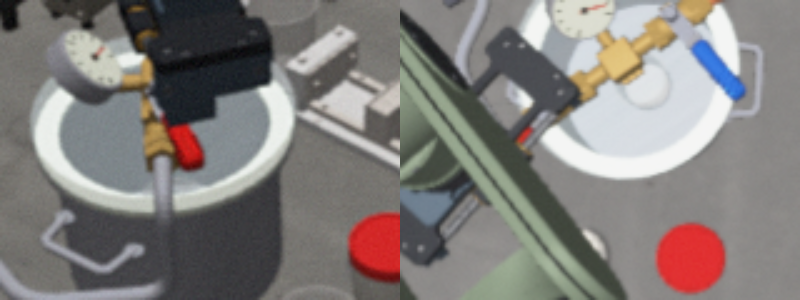

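View pics/top2.png

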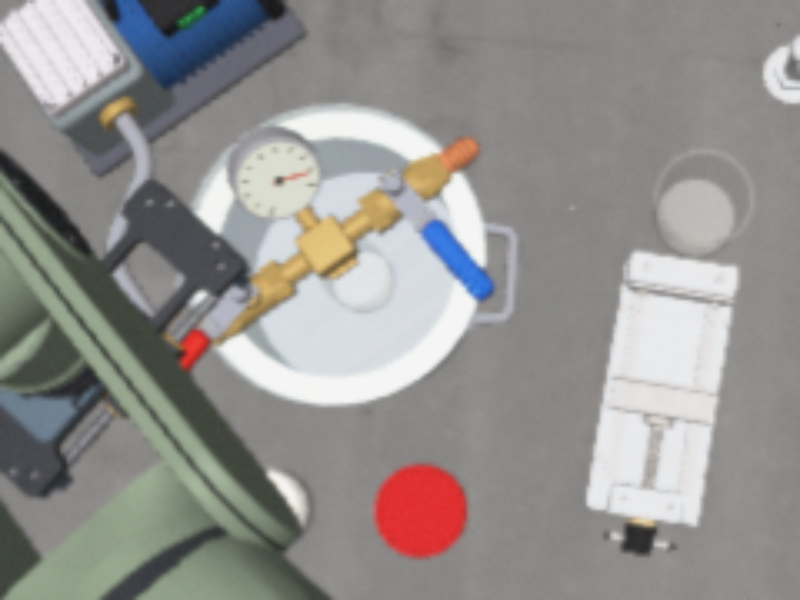

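```bash
python3 - <<'E'
from station import robot;from h import *
p=robot.current_position();R=robot.current_ee_rot();print(p,R.round(2),robot.current_opening())
c=robot.capture("side");t=robot.capture("top")
M=model([*POSE,np.radians(13),.073])
for n,cc,o in(("side",c,(210,220)),("top",t,(160,200))):
    print(n,((proj(cc,[p,p-[0,0,-.06]]+M[:4])-o)*2.5).round())
i=c["image"][240:300,250:330]
cv2.imwrite("pics/z4.png",cv2.resize(i,(800,600),interpolation=cv2.INTER_CUBIC))
E
```

```text
[0.39835309 0.38360269 0.22298015] [[ 0.64  0.77 -0.  ]
 [ 0.77 -0.64 -0.  ]
 [-0.    0.   -1.  ]] 0.00044684834754652304
side [[190. 153.]
 [185.  87.]
 [178. 142.]
 [167. 108.]
 [190. 169.]
 [155.  80.]]
top [[115. 158.]
 [ 97. 154.]
 [104. 151.]
 [126. 124.]
 [ 80. 178.]
 [153.  93.]]
```

View pics/z4.png

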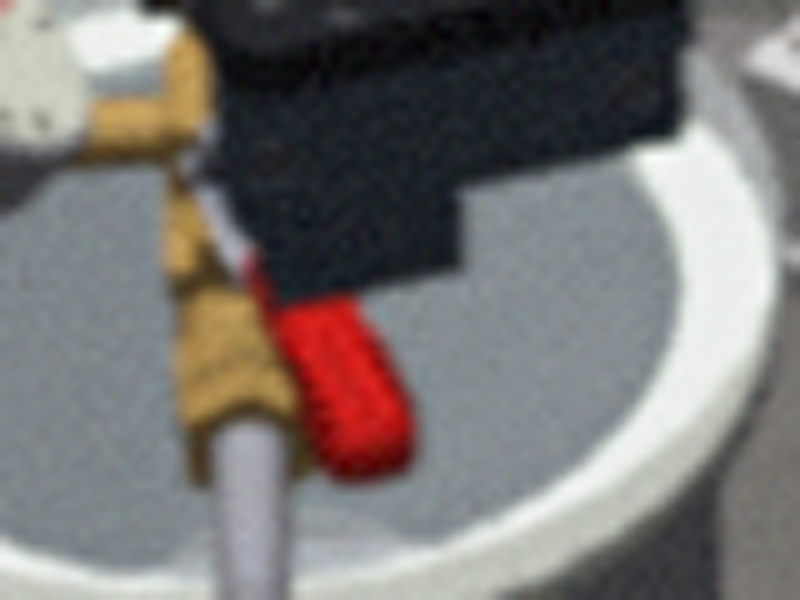

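```bash
python3 - <<'E'
from station import robot;from h import *
import pickle
c=pickle.load(open("c0.pkl","rb"))["side"]
print(proj(c,[[.259,.514,.183],[.259,.514,.36],[.259,.514,.386]]))
p=robot.current_position();R=robot.current_ee_rot()
for dz in(0,.02,.03): print(dz,[(proj(c,[p+R@[sx*.016,sy*.0135,-dz]])[0]-[250,240])*10//1 for sx in(-1,1) for sy in(-1,1)])
E
```

```text
[[312.26937684 376.06051758]
 [307.66116372 292.03549284]
 [306.89054592 277.955825  ]]
0 [array([468., 438.]), array([427., 347.]), array([294., 479.]), array([256., 385.])]
0.02 [array([462., 352.]), array([421., 261.]), array([286., 392.]), array([248., 300.])]
0.03 [array([459., 308.]), array([417., 217.]), array([282., 348.]), array([244., 256.])]
```

The crop shows the fingertip's lower edge at (285..460, 300..265). That is about 40 mm higher than the TCP reading implies, so the finger passed above the red sleeve. I'll measure the tip height with a gentle guarded touch on the sleeve top (243 mm).

```bash
python3 - <<'E'
from station import robot;from h import *
p=robot.current_position();R=robot.current_ee_rot()
g=robot.move_straight([p[0],p[1],.183],velocity=.012,guard=4)
print(g,robot.current_position(),robot.current_force(),robot.current_opening(),robot.current_t())
p=robot.current_position();robot.move_straight([p[0],p[1],p[2]+.03],velocity=.05);print(robot.current_force())
E
```

```text
True [0.39834672 0.38362406 0.21199488] [-0.24076812 -0.76574776  4.20412903] 0.00035459972242829566 13.3833
[ 0.48492573 -0.49498121  0.15661452]
```

Tip touches at TCP z = 0.212, so the real tip is about 31 mm above the reported TCP. I'll approach again 30 mm lower.

```bash
sed -i 's/^ZT=.*/ZT=.194/' h.py; python3 - <<'E'
from station import robot;from h import *
q=np.radians(13);P,R=pose("r",q,0,flip=-1)
robot.move_straight(pose("r",q,.05,z=.25,flip=-1)[0],velocity=.1)
print(robot.move_straight(pose("r",q,.05,flip=-1)[0],velocity=.06,guard=5))
robot.wait(.2)
g=robot.move_straight(pose("r",q,.01,flip=-1)[0],velocity=.02,guard=3.5)
robot.wait(.1);p=robot.current_position();f=np.mean([robot.current_force() for _ in range(5)],0)
print(g,p,f,"off",(p-P)@R[:,0],robot.current_t())
E
```

```text
False
True [0.41889229 0.40856234 0.19358548] [1.26579141 1.56792758 0.82742257] off 0.02433552908428715 17.5333
```

Contact at 24.3 mm, which matches 8.5 + 16. Now I push along the arc.

```bash
cat >>h.py <<'E'
OFF=.0245
def push(robot,lever,q0,q1,step,v=.03,guard=12,fmax=13):
    for q in np.arange(q0+step,q1+.01,step):
        P,R=pose(lever,np.radians(q),OFF,flip=-1)
        g=robot.move_straight(P,R,velocity=v,guard=guard)
        F=robot.current_force();print(round(q,1),g,F.round(1),"push",round(F@R[:,0],1))
        if g or F@R[:,0]>fmax:break
    print("err",(robot.current_position()-P).round(4),"t",robot.current_t())
E
python3 - <<'E'
from station import robot;from h import *
push(robot,"r",13,82,6)
E
```

```text
19.0 False [ 2.9  4.3 -3. ] push 5.2
25.0 False [ 3.7  4.  -3.2] push 5.3
31.0 False [ 2.3  3.1 -2.9] push 3.8
37.0 False [ 2.   4.6 -2.5] push 5.0
43.0 False [ 1.9  3.8 -2.3] push 4.0
49.0 False [ 1.   4.  -1.7] push 4.0
55.0 False [ 1.   4.2 -2.5] push 4.1
61.0 False [-0.6  5.  -1.7] push 5.0
67.0 False [-0.9  4.  -1.3] push 4.1
73.0 False [-2.   4.  -0.9] push 4.4
79.0 False [-1.7  4.3 -0.8] push 4.6
err [-0.0003 -0.0001 -0.    ] t 21.825
```

```bash
python3 - <<'E'
from station import robot;from h import *
push(robot,"r",79,98,1,v=.015,guard=8,fmax=10)
E
```

```text
80.0 False [-2.6  4.7  0. ] push 5.4
81.0 False [-2.6  4.4 -0.7] push 5.1
82.0 False [-2.   4.3 -0.4] push 4.7
83.0 False [-3.2  4.  -1.4] push 5.0
84.0 False [-2.2  4.9  0.2] push 5.4
85.0 False [-2.3  3.6 -0.4] push 4.2
86.0 False [-3.   4.3  0.6] push 5.3
87.0 False [-2.5  5.  -1. ] push 5.6
88.0 False [-3.4  4.1 -0.1] push 5.3
89.0 False [-2.6  4.7 -0.8] push 5.3
90.0 False [-4.2  7.1 -0.5] push 8.2
91.0 False [-5.9  9.6 -1.4] push 11.1
err [-0.0018  0.0022  0.0001] t 24.825
```

Stop reached: force rose to 11 N at about 90°. Retreat and go to the blue handle.

```bash
python3 - <<'E'
from station import robot;from h import *
robot.move_straight(pose("r",np.radians(90),.06,flip=-1)[0],velocity=.06)
robot.move_straight(pose("r",np.radians(90),.06,z=.29,flip=-1)[0],velocity=.12)
q=np.radians(4.2);P,R=pose("b",q,0,flip=-1)
robot.move_to(*pose("b",q,.05,z=.29,flip=-1))
print(robot.move_straight(pose("b",q,.05,flip=-1)[0],velocity=.08,guard=5))
robot.wait(.2)
c=robot.capture("side");cv2.imwrite("pics/side5.png",cv2.resize(c["image"][200:350,190:390],(800,600)))
g=robot.move_straight(pose("b",q,.012,flip=-1)[0],velocity=.02,guard=3.5)
robot.wait(.1);p=robot.current_position()
print(g,p,"off",(p-P)@R[:,0],robot.current_t())
E
```

```text
False
True [0.46175101 0.22552196 0.19312678] off 0.025399531796016533 30.0583
```

View pics/side5.png

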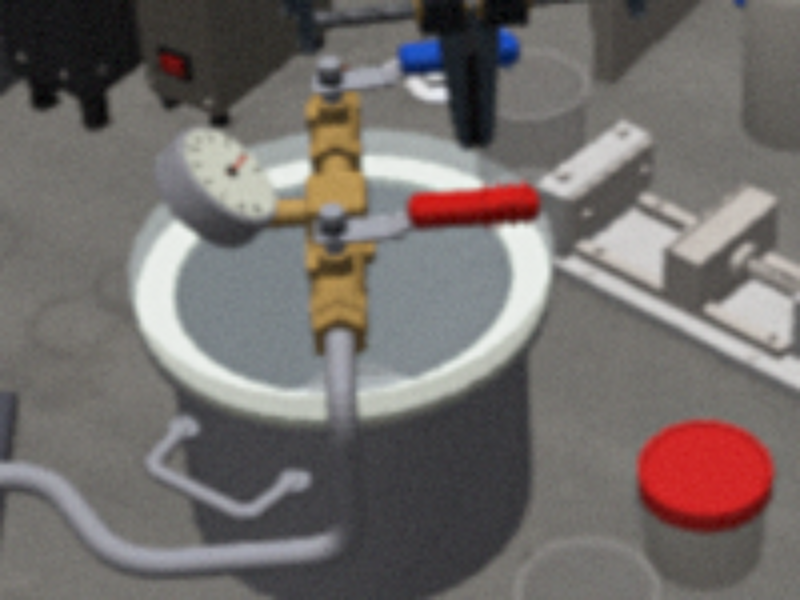

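The red handle, at (330,220)→(540,203), is fully across the pipe. The finger stands beside the blue handle and has made contact at 25 mm, so I push blue.

```bash
python3 - <<'E'
from station import robot;from h import *
push(robot,"b",3,81,6)
push(robot,"b",81,98,1,v=.015,guard=8,fmax=10)
E
```

```text
9.0 False [-3.5  3.2 -4.3] push 4.7
15.0 False [-4.1  2.1 -3.7] push 4.6
21.0 False [-4.7  1.1 -2.9] push 4.6
27.0 False [-5.2 -0.3 -4.2] push 4.6
33.0 False [-4.5  0.1 -3.9] push 4.3
39.0 False [-4.8  0.4 -2.9] push 4.7
45.0 False [-5.   0.2 -2.9] push 5.0
51.0 False [-5.3 -1.3 -2.9] push 5.3
57.0 False [-4.8 -2.1 -3.9] push 4.9
63.0 False [-4.5 -1.3 -4. ] push 4.7
69.0 False [-5.1 -1.8 -4. ] push 5.4
75.0 False [-3.9 -2.8 -3.8] push 4.6
81.0 False [-4.8 -2.7 -3.2] push 5.5
err [ 0.0002 -0.0002  0.    ] t 35.1333
82.0 False [-5.3 -1.8 -3.1] push 5.5
83.0 False [-3.8 -2.6 -3.4] push 4.6
84.0 False [-5.2 -3.8 -2.1] push 6.4
85.0 False [-5.5 -1.7 -3.7] push 5.6
86.0 False [-3.8 -2.1 -3.5] push 4.3
87.0 False [-4.4 -2.9 -4. ] push 5.3
88.0 False [-5.4 -3.3 -3. ] push 6.3
89.0 False [-8.4 -4.7 -1.4] push 9.6
90.0 False [-10.1  -6.7   0.1] push 12.1
err [-0.0026 -0.0017  0.    ] t 37.3833
```

Stop reached. Withdraw and check.

```bash
python3 - <<'E'
from station import robot;from h import *
robot.move_straight(pose("b",np.radians(90),.055,flip=-1)[0],velocity=.06)
P=pose("b",np.radians(90),.055,z=.3,flip=-1)[0];robot.move_straight(P,velocity=.12)
robot.move_to([.4,-.25,.36],robot.current_ee_rot());robot.wait(.3)
c=robot.capture("top");cv2.imwrite("pics/top6.png",cv2.resize(c["image"][150:330,150:390],(800,600)))
print(robot.current_force(),robot.current_t())
cen=[]
for col in "rb":
    m=sleeve(c["image"],col);m[:,:195]=0;m[:,325:]=0;m[:170]=0;m[280:]=0
    n,l,s,ce=cv2.connectedComponentsWithStats(m);k=1+s[1:,4].argmax();cen.append(ce[k]);print(col,s[k],ce[k])
M=proj(c,model([*POSE,np.pi/2,np.pi/2]));print(M[[0,4]])
E
```

```text
Traceback (most recent call last):
station.PlanningError: the arm cannot take that pose within its joint ranges
```

```bash
python3 - <<'E'
from station import robot;from h import *
robot.move_to([.36,-.1,.36],np.diag([1.,-1,-1]));robot.wait(.3)
c=robot.capture("top");cv2.imwrite("pics/top6.png",cv2.resize(c["image"][150:330,150:390],(800,600)))
print(robot.current_force(),robot.current_t())
for col in "rb":
    m=sleeve(c["image"],col);m[:,:195]=0;m[:,325:]=0;m[:170]=0;m[280:]=0
    n,l,s,ce=cv2.connectedComponentsWithStats(m);k=1+s[1:,4].argmax();print(col,s[k],ce[k])
print(proj(c,model([*POSE,np.pi/2,np.pi/2]))[[0,4]])
E
```

```text
[0.36412489 0.21972045 0.0092371 ] 42.125
r [229 250  20  25 166] [238.6686747  261.87349398]
b [281 178  24  19 191] [292.73298429 186.92146597]
[[239.41185747 262.23019924]
 [292.56018234 187.34009387]]
```

View pics/top6.png

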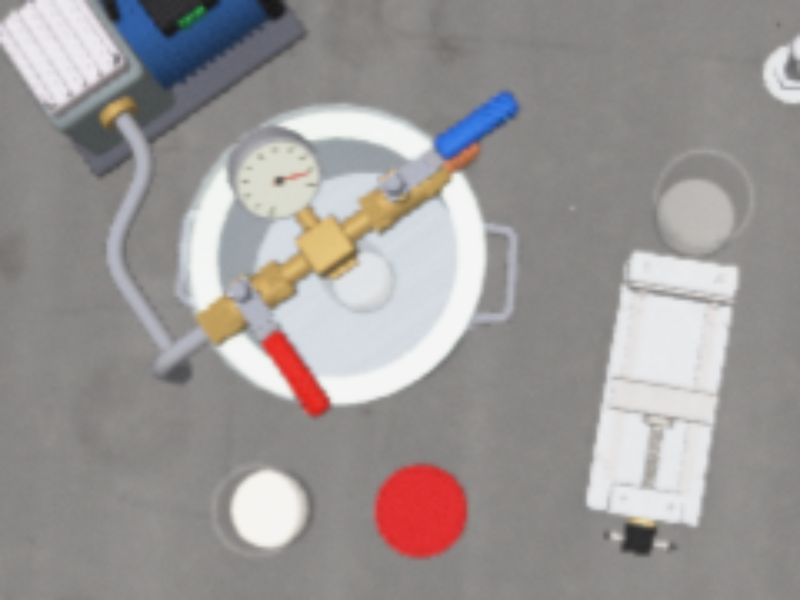

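Red at (295,375) is across its pipe and blue at (478,125) is in line with its pipe; both are within 1 px of the predicted stop positions. The beakers and tub are unmoved and the arm is clear.

```bash
python3 -c "
from station import robot
print(robot.close_job())"
```

```text
the job is handed in; nothing more can be done
None
```

The pump valve was shut first and the vent valve then opened, each pushed to its stop at about 12 N or less; the finger was withdrawn, the beakers and tub stayed put, and the job was handed in soon after 42 s on the robot's clock.

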